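# Close the module case and hold it against the sprung stop

### The arm

A 6-joint arm with a two-finger parallel gripper is mounted at the origin on the work surface. World frame = base frame: x ahead of the robot, y to its left, z up, the work surface at z = 0. Lengths are in mm, angles in rad, forces in N, time in s.
With the tool pointing down it reaches from about 425 to 950 mm from the base axis. Payload 14.7 kg.
Tool frame: the origin (TCP) lies on the centre line of the jaws, within the pads' length; the fingertips stand 11 mm ahead of it and the grasp point (between the pads) lies 8 mm behind it; z points along the fingers, y is the line along which they close (so a half turn about z gives the same grasp; the last joint's range is limited). The gripper opens to 85 mm and grips with 20 to 120 N. Pads are 22 mm wide; open, the fingers measure 114 mm over their backs; the gripper's body (76 mm by 85 mm) begins 54 mm behind the grasp point. The pads swing forward as they close: fully open they stand 13 mm farther back than shut.
Start: joints at [-1.178, 0.48, 1.596, -0, 1.065, -0.047], TCP at [276.758, -588.13, 206.997] pointing down, gripper open.
Joint ranges: [-2.75, 2.75], [-0.82, 2.05], [0.23, 2.67], [-1.56, 4.7], [0.09, 2.69], [-2.92, 2.92]. Speed limits (rad/s): [1.89, 1.89, 2.39, 3.01, 3.01, 3.01].

### API

Orientations are given as a rotation vector (axis times angle).
In Python, from bench import sensors, read_camera, job, finder gives the robot as it stands.
- The arm moves only by the tool arm_command, never from a script. Its argument "motion" is a list that holds one entry, the list of rows, each a list of 7 numbers: the closure, from -1 (fully open) to 1 (shut), then the shift along the tool's x, y, z each as a share of 0.25 m, from -1 to 1, then the turn, a rotation vector about the tool's x, y, z each as a share of 360 degrees, from -1 to 1. A call has 1 to 5 rows; each row is the pose to reach, as a shift and turn from the pose commanded when the call began, along the tool's axes at that moment, turning the shorter way round; what a row does not reach only later rows make up. A row lasts 1/10 s, in which the tool goes at most 50 mm and 8.59 degrees, less where a joint would pass 70% of its speed; a pose out of reach is approached as far as the arm can. A call with a number of a shift or a turn outside -1 to 1 is refused whole. A call with a gripper value outside its range is refused whole. The fingers move at their own pace and stop on an object; the grip force is fixed at half the most. Time passes only in rows, so rows that repeat a pose let the fingers close. It gives the time, the measured TCP pose, the force, the opening and the grip force at its end, in the units of the state.
- sensors.get_state(): the state, without advancing time (a new reading comes with each control period).
- read_camera(name): name is "side" or "top"; returns a dict with "img" (420x560x3 uint8, red, green, blue), "fx", "fy", "cx", "cy" (pixels), "T" (4x4, takes a point from camera to world coordinates). Camera axes: x right, y up, looking along -z (the intrinsics and any distortion apply to the point x, -y, -z); pixel columns grow to the right and rows downward; lengths in mm; the calibration is good to about 2 mm. A picture is of the moment at which its call begins. There is no depth.
- job.close_job(): hands the job in; it is judged then, once.
Trained networks look in the newest picture that a camera, given by its name, has taken for a name from the list of things; names that differ only in an ending like _2 or _b are one class to them, and where a whole thing is asked for, a point or a joint stands for the part that bears it (a point fixed in the world has none). Each returns a list of dicts, best first, with "confidence" (0 to 1); they miss things now and then, are a little off and sometimes report something else, mostly with a low value. They report only what shows in the picture. A call takes as long as a camera call. They do not tell look-alikes from the thing itself.
- finder.look_for(thing, camera): "centre" ([x, y, z] in mm, in world coordinates, good to about 4 mm: the middle of the surface that is visible of it).
The state is a dict: "clock": time; "joint_positions": joint angles; "qd": joint speeds; "tau": joint torques, N m; "tool_pos": TCP position; "tool_rot": TCP orientation; "force": force on the tool from outside, world axes, zero at the start; "moment": the same for the moment, N m; "finger_gap": finger opening in mm; "grip_force": force on a finger pad.
Only numpy, scipy, OpenCV 4.12 (cv2) and the standard library are available. Lean on these libraries where they do the work, as an engineer would, in place of code of your own. Each camera call takes 0.05 s, during which the arm holds its last target. There are 200 camera calls.

### The job

Gently lower the lid of the open aluminium module case on the black fixture bed until it is fully shut, then slide the closed case along the bed, hinge end first, square and centred between the two yellow lines, until it presses flush against the orange sprung stop. Hold it there with a steady push of about 10 N, as a third hand for a colleague who will clamp it: the program finishes while the robot is still holding the case flat on the bed and pressed, not letting go. Leave the other things on the bench and the bed where they are.

Things in the scene. Friction and masses are not known exactly. Their poses are not given: they have to be found in the camera images.
- bed: Fixed black fixture plate, 280 (x) x 300 (y) x 12 mm high, top 12 mm above the bench. Origin: centre of its underside; its +x axis points to the orange stop, z up. Two yellow lines run along x at y = -31 and +31 mm. Behind the stop a fixed grey guide housing fills x 118 to 138 mm, y -55 to 55 mm, up to 52 mm above the bench
- stop: Orange sprung stop plate on the bed, 8 mm thick, 52 mm wide, face top 32 mm above the bed, facing the bed's -x. Origin: foot of the middle of its face, on the bed's top; axes as the bed's. At rest it is at x = 85 mm in the bed's frame and slides up to 20 mm towards +x against a spring of 1 N per mm without preload (pushed in 10 mm = 10 N; the stop bottoms out at 20 mm)
- case: Loose aluminium module case, open tub 110 (x) x 52 (y) x 34 mm high, about 0.3 to 0.5 kg with lid; walls 3 mm, green circuit board inside. Origin: centre of its underside; z up. The lid's hinge is along its upper +x end, which is roughly towards the stop. When shut the lid makes it 39 mm high. The sides (52 mm) are free to be gripped from above
- lid (a joint): Opening angle of the case's lid, rad: 0 shut, 1.57 upright, 1.95 its limit. A flat aluminium plate 110 long x 48 wide x 5 mm thick, 50 g, hinged at the case's +x end; opening, its free (-x) end rises and swings over towards +x. A stiff hinge (0.05 Nm friction) keeps it where it is left; under 1 N on the outer face near its free end moves it
- hinge (a point): Middle of the lid's hinge axis, fixed on the case at x 55, y 0, z 34 mm in the case's frame; the axis is along the case's y
- lid_edge (a point): Middle of the lid's free edge on its outer face: 110 mm from the hinge along the lid and 5 mm out on its outer face (the upper face when shut)
- screw_dish: Small loose steel dish on the bed, 48 mm across, 18 mm high; origin centre of its underside. To be left alone
- driver: Loose red screwdriver lying on the bed, 160 mm long along its x; to be left alone
- parts_bin: Loose blue open bin 160 x 110 x 60 mm, origin centre of its underside; to be left alone
- spool: Loose grey spool, 110 mm across, 80 mm high, origin centre of its underside; to be left alone
- clock: Loose small white bench clock, 90 mm wide, 65 mm high, origin centre of its underside; to be left alone
- done_case: Another, already closed aluminium case lying on the bench beside the bed, 110 x 52 x 39 mm; origin centre of its underside; to be left alone
- tool_box: Loose low white tray 70 x 170 x 25 mm, origin centre of its underside; to be left alone
Things that resemble listed ones, but are neither listed nor needed, are in the scene too. Leave any pink or purple look-alike of the case alone.

How it is judged:
By the outcome, as a careful person would: the job done as asked, in the order asked, and still so for the second after the job is handed in, while the arm keeps its last pose, push and grip.
It also fails if it takes over 53 s, if anything falls off the work surface, if the arm or the gripper's body presses on something with over 40 N, if the wrist force passes 120 N, or if a joint passes its speed limit or range.

## Working session

There is one attempt and no reset: what is moved stays moved. The work goes in short steps, Python scripts to look and compute and a tool call to move; the robot and the scene stay as the last step left them, time stands still between calls to the robot, and variables do not carry over. Pictures are saved under pics/ and viewed, at most 10 in all, crops included, and the job is handed in when it is done.

Besides the shell and the picture viewer there is one more tool, called after "Emit:" as a command line: name --argument value ..., lists and objects as JSON in quotes. arm_command: Moves the arm, as the interface text tells. Its arguments: {"type":"object","properties":{"motion":{"type":"array"}},"required":["motion"]}

```bash
mkdir -p pics; ls; python3 - <<'E'
from bench import sensors, read_camera, job, finder
import cv2, numpy as np
for c in ("side","top"):
    r=read_camera(c); cv2.imwrite(f"pics/{c}0.png",r["img"][:,:,::-1])
    print(c,r["fx"],r["fy"],r["cx"],r["cy"],[k for k in r],np.round(r["T"],3).tolist())
    for t in ("bed","stop","case","lid","hinge","lid_edge","screw_dish","driver","done_case"):
        print(t,[(np.round(d["centre"]).tolist(),round(d["confidence"],2)) for d in finder.look_for(t,c)[:3]])
print(sensors.get_state())
E
```

```text
pics
side 428.46610732833255 428.46610732833255 273.56478575024863 208.33776220407253 ['img', 'fx', 'fy', 'cx', 'cy', 'T'] [[0.864, 0.388, -0.323, 35.013], [-0.504, 0.668, -0.547, -761.889], [0.003, 0.635, 0.772, 1132.612], [0.0, 0.0, 0.0, 1.0]]
bed [([486.0, -36.0, 12.0], 0.73)]
stop []
case [([279.0, -210.0, 39.0], 0.81), ([487.0, -237.0, 38.0], 0.74), ([505.0, 24.0, 32.0], 0.68)]
lid [([274.0, -197.0, 35.0], 0.63), ([487.0, -229.0, 37.0], 0.56)]
hinge [([278.0, -207.0, 38.0], 0.87), ([506.0, 20.0, 30.0], 0.57)]
lid_edge [([488.0, -229.0, 38.0], 0.74), ([278.0, -199.0, 35.0], 0.73)]
screw_dish []
driver [([662.0, 383.0, 78.0], 0.16)]
done_case [([328.0, -425.0, 37.0], 0.64)]
top 486.91321940711583 486.91321940711583 280.8244916784876 213.09027914122194 ['img', 'fx', 'fy', 'cx', 'cy', 'T'] [[0.013, 0.998, -0.069, 411.995], [-1.0, 0.013, 0.006, -7.985], [0.007, 0.069, 0.998, 1302.231], [0.0, 0.0, 0.0, 1.0]]
bed [([555.0, 63.0, 14.0], 0.81)]
stop [([639.0, 88.0, 34.0], 0.55)]
case [([553.0, 47.0, 26.0], 0.91), ([482.0, -223.0, 41.0], 0.88), ([307.0, -189.0, 41.0], 0.8)]
lid [([304.0, 
[... 348 characters left out ...]
0, -438.0, 40.0], 0.55)]
{'clock': 1.0, 'joint_positions': array([-1.17757745e+00,  4.80193674e-01,  1.59631840e+00,  7.04544087e-06,
        1.06507642e+00, -4.66207155e-02]), 'qd': array([-0.00117278, -0.0009751 , -0.00028092, -0.00101598, -0.00072428,
        0.00074368]), 'tau': array([ 1.65831720e-03, -9.50486755e+01, -4.30646181e+01,  2.90765383e-04,
        1.46325023e-03,  2.19061906e-05]), 'tool_pos': array([ 276.77235707, -588.12158159,  206.99379123]), 'tool_rot': array([3.06592545e+00, 6.85336786e-01, 1.06626923e-05]), 'force': array([-0.52614317,  0.12543975,  0.43175401]), 'moment': array([0.05731717, 0.0167135 , 0.06945076]), 'grip_force': 0.0, 'finger_gap': 85.09044585734286}
```

View pics/side0.png

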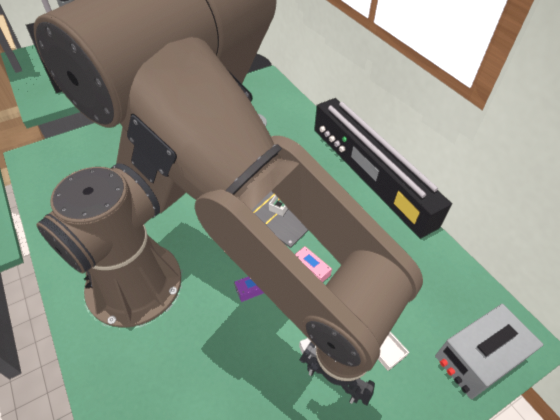

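View pics/top0.png

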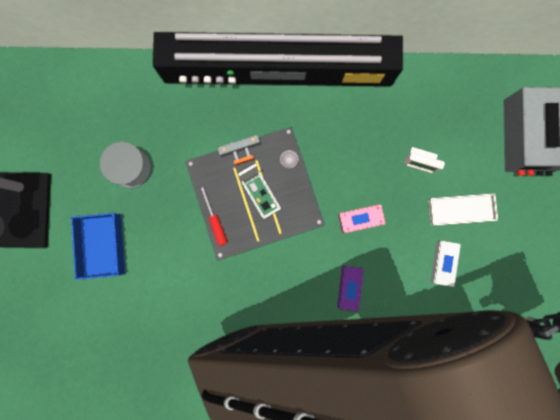

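The side view is blocked by the arm. The top view shows the bed centred near (255,193), with the open case at (262,193), the stop at about (243,159), the dish at (289,159) and the driver at (215,220). I'll enlarge that area.

```bash
cat > h.py <<'E'
import numpy as np, cv2
from bench import sensors, read_camera, job, finder
def px2w(r,u,v,z):
    d=np.array([(u-r["cx"])/r["fx"],-(v-r["cy"])/r["fy"],-1.0]); T=np.array(r["T"])
    d=T[:3,:3]@d; o=T[:3,3]; return o+d*(z-o[2])/d[2]
def w2px(r,p):
    T=np.array(r["T"]); q=T[:3,:3].T@(np.asarray(p,float)-T[:3,3])
    return np.array([r["cx"]+r["fx"]*q[0]/-q[2], r["cy"]-r["fy"]*q[1]/-q[2]])
def crop(r,name,u0,v0,u1,v1,s):
    im=cv2.resize(r["img"][v0:v1,u0:u1,::-1],None,fx=s,fy=s,interpolation=cv2.INTER_CUBIC); cv2.imwrite(f"pics/{name}.png",im)
E
python3 - <<'E'
from h import *
r=read_camera("top"); crop(r,"topc",180,120,330,265,4); np.save("top0.npy",r["img"])
for p in [(191,163),(290,130),(321,221),(220,258)]: print(px2w(r,*p,12).round(1))
E
```

```text
[632.4 226.3  12. ]
[725.6 -37.2  12. ]
[ 481.7 -122.3   12. ]
[380.6 143.5  12. ]
```

View pics/topc.png

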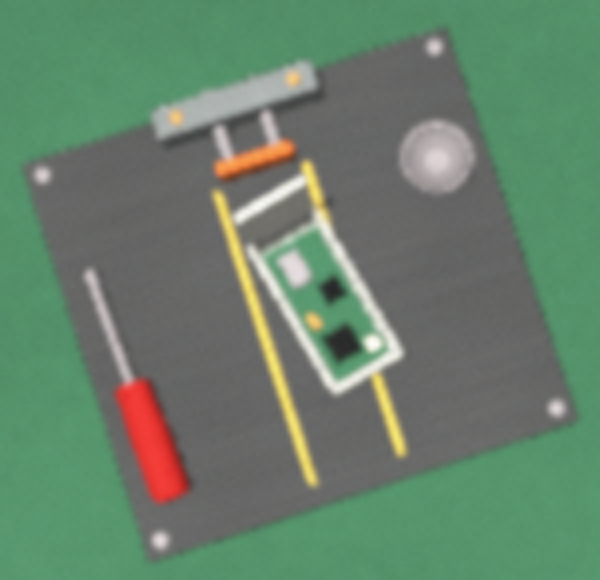

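The crop shows bed corners at about (25,163), (447,28), (578,418) and (152,560). The case is skewed relative to the yellow lines, its -x end corners are at (335,393) and (402,352), and the lid's top edge runs from (237,218) to (306,180).

```bash
cat >> h.py <<'E'
def cp(u,v,u0=180,v0=120,s=4): return (u+.5)/s-.5+u0,(v+.5)/s-.5+v0
E
python3 - <<'E'
from h import *
r=read_camera("top")
P=lambda u,v,z: px2w(r,*cp(u,v),z)
C=np.array([P(25,163,12),P(447,28,12),P(578,418,12),P(152,560,12)])
print("corners",C.round(1).tolist(),"centre",C.mean(0)); print([np.linalg.norm(C[i]-C[(i+1)%4]) for i in range(4)])
L=[P(218,192,12),P(313,486,12)];R=[P(306,163,12),P(401,456,12)]
a=[np.arctan2(*(x[0]-x[1])[[1,0]]) for x in (L,R,(C[0],C[3]),(C[1],C[2]))];print("ang",np.degrees(a))
th=np.mean(a);ex=np.array([np.cos(th),np.sin(th),0]);ey=np.array([-ex[1],ex[0],0])
print("lines y",[(p-C.mean(0))@ey for p in L+R])
c=C.mean(0)
bf=lambda p:(round((p-c)@ex,1),round((p-c)@ey,1))
print("stop top face edges z44", bf(P(218,178,44)),bf(P(296,153,44)))
E1,E2=P(335,393,46),P(402,352,46); H1,H2=P(250,247,46),P(318,213,46)
print("case -x",bf(E1),bf(E2),np.linalg.norm(E1-E2),"hinge",bf(H1),bf(H2),np.linalg.norm(H1-E1))
print("case ang",np.degrees(np.arctan2(*((H1+H2-E1-E2)[[1,0]]))), "edge ang", np.degrees(np.arctan2(*((E1-E2)[[1,0]])))-90)
print("E mid",(E1+E2)/2)
for z in (150,156): print("lidtop",z,[P(*q,z).round(1).tolist() for q in((237,218),(306,180))])
E
```

```text
corners [[639.3, 240.2, 12.0], [734.9, -40.8, 12.0], [473.5, -130.6, 12.0], [376.3, 149.7, 12.0]] centre [556.00076757  54.60305759  12.        ]
[np.float64(296.78785675184), np.float64(276.32772270337847), np.float64(296.73693458221555), np.float64(278.18340689963907)]
ang [18.81755239 18.70087313 18.9781661  18.96773143]
lines y [np.float64(32.10216128857944), np.float64(32.276863251586725), np.float64(-29.785479696385234), np.float64(-29.191745400253716)]
stop top face edges z44 (np.float64(83.1), np.float64(28.2)) (np.float64(83.0), np.float64(-25.2))
case -x (np.float64(-74.2), np.float64(-0.9)) (np.float64(-62.4), np.float64(-50.3)) 50.79403284637865 hinge (np.float64(33.2), np.float64(22.2)) (np.float64(40.7), np.float64(-26.6)) 109.89995703262146
case ang 31.386343625842756 edge ang 32.287904509618045
E mid [499.63428264   8.28162176  46.        ]
lidtop 150 [[583.6, 86.6, 150.0], [607.1, 45.8, 150.0]]
lidtop 156 [[582.8, 86.1, 156.0], [606.0, 45.6, 156.0]]
```

Emit:
arm_command --motion '[[[1,0.79,-0.61,0,0,0,0],[1,0.79,-0.61,0,0,0,0],[1,0.79,-0.61,0,0,0,0],[1,0.79,-0.61,0,0,0,0],[1,0.79,-0.61,0,0,0,0]]]'

```text
clock: 1.6
tool_pos: [391.1, -364.3, 207.2]
tool_rot: [3.066, 0.685, 0.0]
force: [1.0, -0.4, 0.1]
finger_gap: 12.2
grip_force: 0.0
```

Emit:
arm_command --motion '[[[1,0.79,-0.61,0,0,0,0],[1,0.79,-0.61,0,0,0,0],[1,0.79,-0.61,0,0,0,0],[1,0.79,-0.61,0,0,0,0],[1,0.79,-0.61,0,0,0,0]]]'

```text
clock: 2.1
tool_pos: [505.0, -142.0, 207.3]
tool_rot: [3.066, 0.685, 0.001]
force: [0.3, -1.9, 0.5]
finger_gap: 0.0
grip_force: 0.0
```

Emit:
arm_command --motion '[[[1,0.79,-0.61,0,0,0,-0.0175],[1,0.79,-0.61,0,0,0,-0.0175],[1,0.79,-0.61,0,0,0,-0.0175],[1,0.79,-0.61,0,0,0,-0.0175],[1,0.79,-0.61,0,0,0,-0.0175]]]'

```text
clock: 2.6
tool_pos: [618.8, 80.3, 207.2]
tool_rot: [3.023, 0.853, 0.001]
force: [0.3, -0.7, 0.2]
finger_gap: -0.4
grip_force: 0.0
```

```bash
python3 - <<'E'
from h import *
r=read_camera("side"); t=read_camera("top")
a=w2px(r,[580,60,60]);print(a, w2px(r,[618.8,80.3,196]), w2px(r,[594,66,156]))
u,v=a.astype(int)
crop(r,"s1",max(u-70,0),max(v-70,0),u+80,v+60,4);print(max(u-70,0),max(v-70,0))
for c in("side","top"):
  for n in("lid_edge","hinge","stop","case"):print(c,n,[(np.round(d["centre"]).tolist(),round(d["confidence"],2)) for d in finder.look_for(n,c)[:4]])
E
```

```text
[289.066936   185.14389103] [297.38804645 147.86819399] [292.70343491 162.28905622]
219 115
side lid_edge [([303.0, -201.0, 37.0], 0.67), ([594.0, 68.0, 108.0], 0.63), ([487.0, -228.0, 36.0], 0.62)]
side hinge [([575.0, 54.0, 41.0], 0.86), ([304.0, -206.0, 37.0], 0.82), ([478.0, -233.0, 39.0], 0.64)]
side stop [([637.0, 79.0, 34.0], 0.65)]
side case [([305.0, -208.0, 38.0], 0.97), ([477.0, -234.0, 36.0], 0.95), ([576.0, 56.0, 38.0], 0.78)]
top lid_edge [([487.0, -224.0, 38.0], 0.76), ([303.0, -194.0, 37.0], 0.57)]
top hinge [([485.0, -219.0, 42.0], 0.82), ([304.0, -196.0, 36.0], 0.71), ([579.0, 72.0, 48.0], 0.65)]
top stop [([368.0, -440.0, 41.0], 0.5), ([635.0, 85.0, 40.0], 0.49)]
top case [([302.0, -191.0, 38.0], 0.88), ([484.0, -225.0, 43.0], 0.77), ([581.0, 66.0, 53.0], 0.52)]
```

View pics/s1.png

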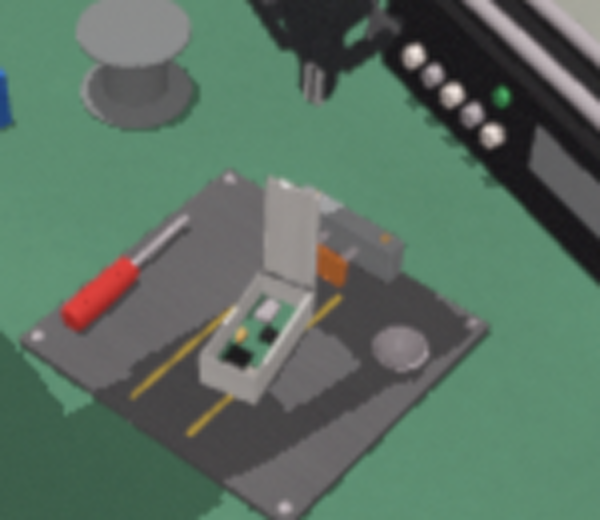

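Lid top is seen at crop (292,185), matching its prediction. The fingertips are at (313,102), though, about 30 crop px above their prediction. I'll descend a little behind the lid and check again.

Emit:
arm_command --motion '[[[1,0,0,0.1,0,0,0],[1,0,0,0.18,0,0,0],[1,0,0,0.18,0,0,0]]]'

```text
clock: 3.4
tool_pos: [616.3, 77.2, 159.8]
tool_rot: [-3.023, -0.851, 0.006]
force: [0.3, -1.3, 0.1]
finger_gap: -0.1
grip_force: 0.0
```

```bash
python3 - <<'E'
from h import *
from scipy.spatial.transform import Rotation as Ro
s=sensors.get_state();print(s["tool_pos"].round(1),Ro.from_rotvec(s["tool_rot"]).as_matrix().round(3).tolist(),s["force"].round(1))
r=read_camera("side"); im=cv2.resize(r["img"][100:200,240:360,::-1],None,fx=6,fy=6,interpolation=cv2.INTER_CUBIC)
R=Ro.from_rotvec(s["tool_rot"]).as_matrix()
for d,c in((-54,(0,255,255)),(-8,(255,0,0)),(0,(0,255,0)),(11,(0,0,255))):
    q=w2px(r,s["tool_pos"]+R[:,2]*d); q=((q+.5-[240,100])*6).astype(int); cv2.circle(im,tuple(map(int,q)),4,c,-1);print(d,q)
cv2.imwrite("pics/s2.png",im)
E
```

```text
[616.3  77.2 159.8] [[0.853, 0.522, -0.004], [0.522, -0.853, -0.0], [-0.004, -0.002, -1.0]] [ 0.3 -1.3  0.1]
-54 [348 269]
-8 [344 333]
0 [343 344]
11 [342 359]
```

View pics/s2.png

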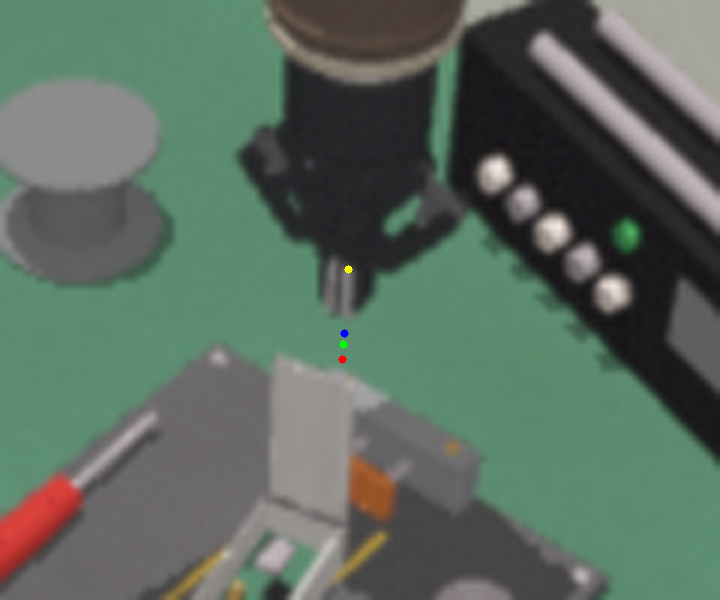

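Fingertips appear at crop (343,315), about 44 px (7 native px) above the predicted red dot at (342,359), even though the lid projects correctly. I'll compare with the first pictures, where the gripper was open.

```bash
python3 - <<'E'
from h import *
from scipy.spatial.transform import Rotation as Ro
r=read_camera("side");t=read_camera("top")
p=np.array([276.77,-588.12,206.99]);R=Ro.from_rotvec([3.066,.685,0]).as_matrix()
im=cv2.imread("pics/side0.png"); b=cv2.imread("pics/top0.png")
im=cv2.resize(im[330:420,270:400],None,fx=5,fy=5,interpolation=cv2.INTER_CUBIC); b=cv2.resize(b[270:370,480:560],None,fx=5,fy=5,interpolation=cv2.INTER_CUBIC)
for y in(-50,50):
  for d,c in((-62,(0,255,255)),(-2,(0,0,255)),(-34,(255,0,0))):
    w=p+R[:,2]*d+R[:,1]*y
    for I,cam,o in((im,r,(270,330)),(b,t,(480,270))):
        q=((w2px(cam,w)+.5-o)*5).astype(int);cv2.circle(I,tuple(map(int,q)),4,c,-1)
h=max(im.shape[0],b.shape[0]);z=lambda I:cv2.copyMakeBorder(I,0,h-I.shape[0],0,0,cv2.BORDER_CONSTANT)
o=np.hstack([z(im),z(b)]);o=cv2.resize(o,None,fx=.75,fy=.75);print(o.shape);cv2.imwrite("pics/cmp.png",o)
E
```

```text
(375, 788, 3)
```

View pics/cmp.png

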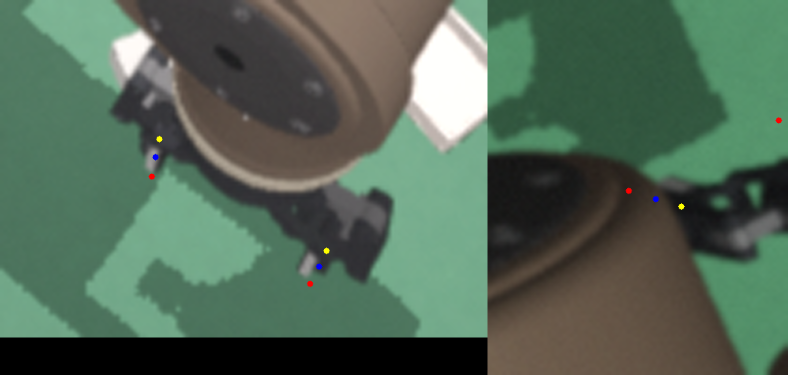

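The open-gripper picture matches its prediction roughly (within 2 px). I'll settle it by contact: lower slightly, nudge the lid and look.

Emit:
arm_command --motion '[[[1,0,0,0.03,0,0,0],[1,-0.05,0,0.03,0,0,0],[1,-0.08,0,0.03,0,0,0],[1,-0.1,0,0.03,0,0,0],[1,-0.1,0,0.03,0,0,0]]]'

```text
clock: 4.05
tool_pos: [596.1, 64.6, 154.9]
tool_rot: [3.024, 0.852, 0.0]
force: [0.5, -0.0, 0.2]
finger_gap: 0.2
grip_force: 0.0
```

```bash
python3 - <<'E'
from h import *
from scipy.spatial.transform import Rotation as Ro
s=sensors.get_state();print(s["tool_pos"].round(1),s["force"].round(1))
r=read_camera("side"); im=cv2.resize(r["img"][90:200,240:340,::-1],None,fx=5,fy=5,interpolation=cv2.INTER_CUBIC)
R=Ro.from_rotvec(s["tool_rot"]).as_matrix()
for d,c in((-54,(0,255,255)),(11,(0,0,255))):
    q=w2px(r,s["tool_pos"]+R[:,2]*d); q=((q+.5-[240,90])*5).astype(int); cv2.circle(im,tuple(map(int,q)),3,c,-1)
t=read_camera("top"); b=cv2.resize(t["img"][120:230,200:260,::-1],None,fx=5,fy=5,interpolation=cv2.INTER_CUBIC)
q=w2px(t,s["tool_pos"]+R[:,2]*11); q=((q+.5-[200,120])*5).astype(int); cv2.circle(b,tuple(map(int,q)),3,(0,0,255),-1)
cv2.imwrite("pics/s3.png",np.hstack([im,b]))
E
```

```text
[596.1  64.6 154.9] [ 0.5 -0.   0.2]
```

View pics/s3.png

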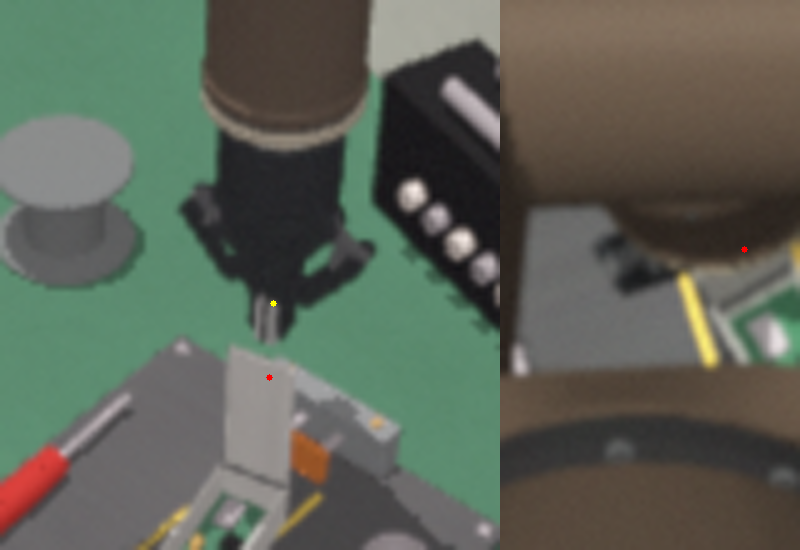

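```bash
python3 - <<'E'
from h import *
t=read_camera("top");r=read_camera("side")
a=np.radians(31.5);X=np.array([np.cos(a),np.sin(a),0]);Y=np.array([X[1],-X[0],0])
p=np.array([596.1,64.6,155])
for z in(200,230,260):
  w=px2w(t,226,173,z);print(z,w.round(),(w-p)@X,(w-p)@Y)
print("side knuckles mid")
for z in (200,230,260):
  for q in((205,205),(355,250)):
    w=px2w(r,240+q[0]/5,90+q[1]/5,z);print(z,w.round(),(w-p)@X,(w-p)@Y)
print([(n,round((px2w(r,240+268/5,90+340/5,z)-p)@X),round((px2w(r,240+268/5,90+340/5,z)-p)@Y)) for n,z in((z,z) for z in(144,155,165,175,185))])
E
```

```text
200 [578. 112. 200.] 9.595052642135727 -49.56423222855007
230 [574. 109. 230.] 4.029177645511055 -49.148934426870625
260 [569. 105. 260.] -1.5366973511136095 -48.73363662519118
side knuckles mid
200 [613. 173. 200.] 71.1958192474279 -83.62685633215395
200 [675.  86. 200.] 78.18481987724573 22.580427816675073
230 [595. 143. 230.] 39.62512492186589 -67.69876541912532
230 [654.  59. 230.] 46.38930528455578 35.09207176425459
260 [576. 113. 260.] 8.054430596303973 -51.77067450609663
260 [633.  32. 260.] 14.593790691866129 47.603715711833885
[(144, 30, -14), (155, 19, -9), (165, 10, -5), (175, 0, 0), (185, -9, 4)]
```

The geometry from both cameras agrees: tool xy is right, but with the fingers shut their tips are at about z = TCP + 20 mm, not TCP - 11. So far the lid is untouched. I'll back off, go lower and push, watching the force.

Emit:
arm_command --motion '[[[1,0.1,0,0,0,0,0],[1,0.1,0,0.05,0,0,0],[1,0.1,0,0.156,0,0,0],[1,0.1,0,0.156,0,0,0],[1,0.1,0,0.156,0,0,0]]]'

```text
clock: 4.75
tool_pos: [617.6, 78.0, 115.2]
tool_rot: [-3.023, -0.853, 0.002]
force: [1.1, 0.1, -0.5]
finger_gap: -0.0
grip_force: 0.0
```

Emit:
arm_command --motion '[[[1,-0.03,0,0,0,0,0],[1,-0.06,0,0,0,0,0],[1,-0.09,0,0.003,0,0,0],[1,-0.12,0,0.005,0,0,0],[1,-0.137,0,0.007,0,0,0]]]'

```text
clock: 5.25
tool_pos: [588.2, 59.7, 114.1]
tool_rot: [3.024, 0.852, 0.0]
force: [0.9, 0.0, -0.3]
finger_gap: 0.2
grip_force: 0.2
```

```bash
python3 - <<'E'
from h import *
s=sensors.get_state();print(s["tool_pos"].round(1),s["force"].round(2))
r=read_camera("side"); im=cv2.resize(r["img"][110:220,240:340,::-1],None,fx=5,fy=5,interpolation=cv2.INTER_CUBIC)
cv2.imwrite("pics/s4.png",im)
print(finder.look_for("lid_edge","side")[:3])
E
```

```text
[588.2  59.7 114.1] [ 0.86  0.01 -0.33]
[{'centre': [303.8, -198.5, 38.2], 'confidence': 0.74}, {'centre': [485.6, -230.5, 37.3], 'confidence': 0.72}, {'centre': [577.7, 60.0, 109.5], 'confidence': 0.48}]
```

View pics/s4.png

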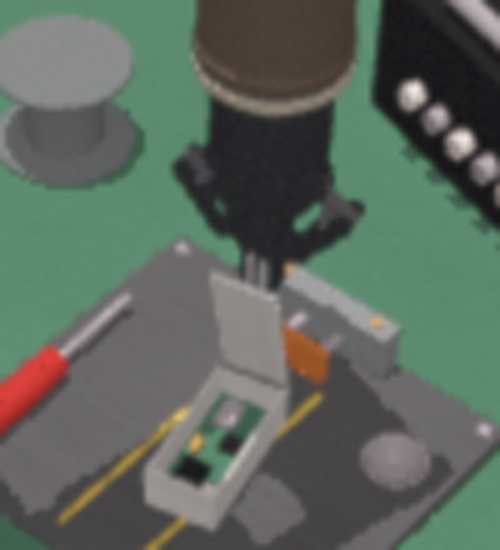

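The lid now leans about 15° with the finger behind it (lid top edge at (245,280), hinge at (253,380)). Continuing along the arc.

Emit:
arm_command --motion '[[[1,-0.045,0,0.012,0,0,0],[1,-0.088,0,0.031,0,0,0],[1,-0.129,0,0.055,0,0,0],[1,-0.166,0,0.084,0,0,0],[1,-0.166,0,0.084,0,0,0]]]'

```text
clock: 5.85
tool_pos: [551.3, 37.8, 91.5]
tool_rot: [-3.023, -0.852, 0.004]
force: [-0.7, 0.4, -0.5]
finger_gap: -0.3
grip_force: 0.0
```

Emit:
arm_command --motion '[[[1,-0.018,0,0.016,0,0,0],[1,-0.033,0,0.033,0,0,0],[1,-0.048,0,0.052,0,0,0],[1,-0.061,0,0.072,0,0,0],[1,-0.061,0,0.072,0,0,0]]]'

```text
clock: 6.35
tool_pos: [539.6, 30.4, 74.0]
tool_rot: [-3.023, -0.852, 0.002]
force: [-0.7, -0.4, -0.4]
finger_gap: 0.5
grip_force: 0.0
```

Emit:
arm_command --motion '[[[1,-0.012,0,0.021,0,0,0],[1,-0.023,0,0.042,0,0,0],[1,-0.033,0,0.064,0,0,0],[1,-0.04,0,0.085,0,0,0],[1,-0.04,0,0.085,0,0,0]]]'

```text
clock: 6.85
tool_pos: [531.2, 25.2, 52.7]
tool_rot: [-3.023, -0.852, 0.002]
force: [-0.2, 0.5, 0.1]
finger_gap: 0.0
grip_force: 0.0
```

Emit:
arm_command --motion '[[[1,-0.005,0,0.016,0,0,0],[1,-0.01,0,0.032,0,0,0],[1,-0.012,0,0.048,0,0,0],[1,-0.015,0,0.06,0,0,0],[1,-0.015,0,0.06,0,0,0]]]'

```text
clock: 7.35
tool_pos: [528.4, 23.4, 38.0]
tool_rot: [-3.023, -0.853, 0.001]
force: [0.2, 0.7, 0.7]
finger_gap: 0.3
grip_force: 0.0
```

```bash
python3 - <<'E'
from h import *
s=sensors.get_state();print(s["tool_pos"].round(1),s["force"].round(2))
r=read_camera("side"); im=cv2.resize(r["img"][130:230,250:330,::-1],None,fx=6,fy=6,interpolation=cv2.INTER_CUBIC)
cv2.imwrite("pics/s5.png",im)
E
```

```text
[528.4  23.4  38. ] [0.2  0.75 0.74]
```

View pics/s5.png

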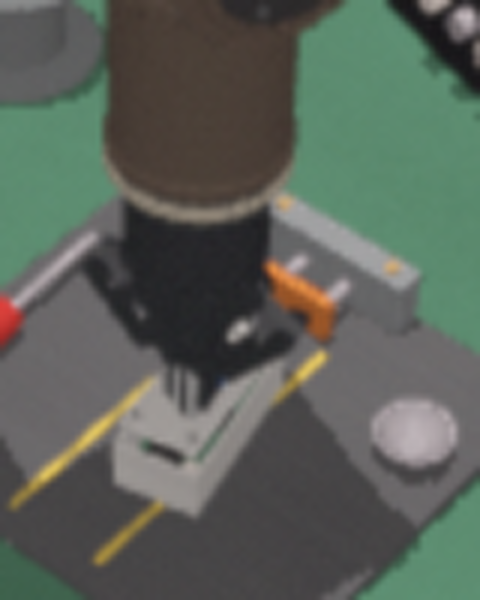

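The lid is nearly shut, with a small gap on the right side at (230,420). I'll go on down in small steps until contact force builds.

Emit:
arm_command --motion '[[[1,0,0,0.008,0,0,0],[1,0,0,0.016,0,0,0],[1,0,0,0.02,0,0,0],[1,0,0,0.02,0,0,0]]]'

```text
clock: 7.8
tool_pos: [528.7, 23.4, 33.4]
tool_rot: [-3.024, -0.853, 0.0]
force: [-0.3, -0.8, 0.4]
finger_gap: -0.1
grip_force: 0.0
```

Emit:
arm_command --motion '[[[1,0,0,0.004,0,0,0],[1,0,0,0.008,0,0,0],[1,0,0,0.008,0,0,0]]]'

```text
clock: 8.1
tool_pos: [528.7, 23.4, 31.4]
tool_rot: [-3.024, -0.853, 0.0]
force: [-0.3, -0.8, 0.3]
finger_gap: 0.3
grip_force: 0.0
```

Emit:
arm_command --motion '[[[1,0,0,0.004,0,0,0],[1,0,0,0.008,0,0,0],[1,0,0,0.008,0,0,0]]]'

```text
clock: 8.4
tool_pos: [528.7, 23.4, 29.4]
tool_rot: [-3.024, -0.853, 0.0]
force: [-0.7, 0.0, -0.3]
finger_gap: 0.3
grip_force: 0.0
```

Emit:
arm_command --motion '[[[1,0,0,0.004,0,0,0],[1,0,0,0.008,0,0,0],[1,0,0,0.008,0,0,0]]]'

```text
clock: 8.7
tool_pos: [528.7, 23.4, 27.4]
tool_rot: [-3.024, -0.853, 0.0]
force: [-0.8, 0.1, -0.1]
finger_gap: 0.1
grip_force: 0.0
```

Emit:
arm_command --motion '[[[1,0,0,0.004,0,0,0],[1,0,0,0.006,0,0,0],[1,0,0,0.006,0,0,0]]]'

```text
clock: 9.0
tool_pos: [528.9, 23.3, 26.4]
tool_rot: [3.024, 0.853, 0.0]
force: [-2.9, 0.7, 12.1]
finger_gap: -0.1
grip_force: 6.0
```

Contact at 12 N with the lid shut. I'll retract, open, move over the case centre and descend to grip the sides.

Emit:
arm_command --motion '[[[1,0,0,-0.05,0,0,0],[1,0,0,-0.2,0,0,0],[-1,0.088,-0.01,-0.24,0,0,0],[-1,0.088,-0.01,-0.24,0,0,0],[-1,0.088,-0.01,-0.24,0,0,0]]]'

```text
clock: 9.5
tool_pos: [546.3, 37.1, 86.4]
tool_rot: [3.023, 0.854, 0.001]
force: [0.2, 0.4, -0.8]
finger_gap: 43.3
grip_force: 0.0
```

Emit:
arm_command --motion '[[[-1,0,0,0,0,0,0],[-1,0,0,0,0,0,0],[-1,0,0,0,0,0,0]]]'

```text
clock: 9.8
tool_pos: [545.6, 36.8, 85.5]
tool_rot: [-3.023, -0.852, 0.002]
force: [0.9, 0.6, -0.0]
finger_gap: 84.6
grip_force: 0.0
```

```bash
python3 - <<'E'
from h import *
s=sensors.get_state();print(s["tool_pos"].round(1),s["force"].round(2),s["finger_gap"])
r=read_camera("side");t=read_camera("top")
# mosaic, kept unviewed unless needed
cv2.imwrite("pics/m6.png",cv2.resize(r["img"][130:230,240:340,::-1],None,fx=6,fy=6,interpolation=cv2.INTER_CUBIC))
for c in("side","top"):
  for n in("lid_edge","case","hinge"):print(c,n,[(np.round(d["centre"]).tolist(),round(d["confidence"],2)) for d in finder.look_for(n,c)[:5] if d["centre"][1]>-100])
E
```

```text
[545.6  36.8  85.5] [ 0.92  0.65 -0.  ] 84.62464519517303
side lid_edge [([544.0, 38.0, 51.0], 0.59)]
side case [([535.0, 30.0, 50.0], 0.79), ([540.0, 36.0, 52.0], 0.32)]
side hinge [([534.0, 28.0, 46.0], 0.75)]
top lid_edge [([518.0, 19.0, 51.0], 0.66)]
top case [([516.0, 15.0, 52.0], 0.7)]
top hinge [([514.0, 21.0, 50.0], 0.5)]
```

Emit:
arm_command --motion '[[[-1,0,0,0.12,0,0,0],[-1,0,0,0.2,0,0,0],[-1,0,0,0.25,0,0,0],[-1,0,0,0.27,0,0,0],[-1,0,0,0.27,0,0,0]]]'

```text
clock: 10.7
tool_pos: [546.0, 37.0, 18.2]
tool_rot: [-3.023, -0.853, 0.001]
force: [-0.4, 0.6, -0.3]
finger_gap: 85.5
grip_force: 0.0
```

Emit:
arm_command --motion '[[[-1,0,0,0.03,0,0,0],[-1,0,0,0.06,0,0,0],[-1,0,0,0.09,0,0,0],[-1,0,0,0.108,0,0,0],[-1,0,0,0.108,0,0,0]]]'

```text
clock: 11.2
tool_pos: [545.7, 37.0, -9.2]
tool_rot: [-3.023, -0.853, 0.002]
force: [0.4, -0.5, -0.2]
finger_gap: 85.3
grip_force: 0.0
```

Emit:
arm_command --motion '[[[-0.1,0,0,0,0,0,0],[0.1,0,0,0,0,0,0],[0.2,0,0,0,0,0,0],[0.3,0,0,0,0,0,0],[0.3,0,0,0,0,0,0]]]'

```text
clock: 11.7
tool_pos: [546.3, 37.0, -8.0]
tool_rot: [3.024, 0.853, 0.001]
force: [-2.0, 0.9, 5.2]
finger_gap: 51.4
grip_force: 63.5
```

Gripped at 51.4 mm. Now slide and square the case short of the stop.

Emit:
arm_command --motion '[[[0.3,0.03,-0.005,0,0,0,0.007],[0.3,0.06,-0.011,0,0,0,0.014],[0.3,0.09,-0.016,0,0,0,0.021],[0.3,0.12,-0.022,0,0,0,0.028],[0.3,0.149,-0.027,0,0,0,0.0353]]]'

```text
clock: 12.2
tool_pos: [574.1, 62.1, -8.0]
tool_rot: [3.1, 0.51, -0.001]
force: [-4.5, -4.2, 9.3]
finger_gap: 51.5
grip_force: 63.9
```

Emit:
arm_command --motion '[[[0.3,0,0,0,0,0,0],[0.3,0,0,0,0,0,0]]]'

```text
clock: 12.4
tool_pos: [575.3, 62.5, -8.0]
tool_rot: [-3.099, -0.515, -0.003]
force: [4.1, 3.3, 6.5]
finger_gap: 51.0
grip_force: 64.2
```

```bash
python3 - <<'E'
from h import *
s=sensors.get_state();print(s["tool_pos"].round(1),s["tool_rot"].round(3),s["force"].round(2),np.degrees(2*np.arctan2(s["tool_rot"][1],s["tool_rot"][0])),s["finger_gap"])
r=read_camera("side");t=read_camera("top");s2=5
a=r["img"][150:230,250:330,::-1];b=t["img"][155:235,225:285,::-1]
cv2.imwrite("pics/m7.png",np.hstack([cv2.resize(x,None,fx=5.5,fy=5.5,interpolation=cv2.INTER_CUBIC) for x in(a,b)]))
E
```

```text
[575.3  62.5  -8. ] [-3.099e+00 -5.150e-01 -3.000e-03] [4.11 3.26 6.53] -341.1464868281224 50.977870249344925
```

```bash
cat > prof.py <<'E'
from h import *
th=np.radians(18.8);ex=np.array([np.cos(th),np.sin(th),0]);ey=np.array([-ex[1],ex[0],0]);c=np.array([555.6,55.8,0])
def prof(cam,xs,z,ys=range(-44,45,4)):
    r=read_camera(cam);im=cv2.cvtColor(r["img"],cv2.COLOR_RGB2HSV)
    print(cam,z,"y",list(ys))
    for x in xs:
        P=np.array([w2px(r,c+x*ex+y*ey+[0,0,z]) for y in ys],np.float32)
        g=cv2.remap(im,P[:,0].copy(),P[:,1].copy(),cv2.INTER_NEAREST)[:,0]
        print(x," ".join(("Y%3d" if (20<h<35 and s>90) else "%4d")%v for h,s,v in g))
E
python3 - <<'E'
from prof import *
prof("top",range(-70,80,10),46);prof("top",(-90,-75,-60),12);prof("side",range(-50,80,10),51);prof("side",(-90,-75,-60),12)
E
```

```text
top 46 y [-44, -40, -36, -32, -28, -24, -20, -16, -12, -8, -4, 0, 4, 8, 12, 16, 20, 24, 28, 32, 36, 40, 44]
-70   51   52   55   55   57   58   58   58   59   59   60   55   54   51   50   51   51   54   55   55   57   56   60
-60   48   52   54   55   57   57   60   59   60   61   61   61   61   61   62   62   62   60   62   60   61   55   56
-50   48   53   54   57   58   58   60   60   60   60   62   60   60   62   62   64   63   62   63   62   63   64   63
-40   69   48   51   56   56   57   60   62   60   63   61   62   63   63   63   63   62   65   64   64   65   65   64
-30   84   61   50   51   54   56   58   59   59   61   64   63   64   63   64   62   65   66   66   64   66   65   67
-20  107   99   57   45   52   53   56   57   59   60   60   62   65   63   64   63   65   64   66   65   65   65   65
-10  100   82   54   54   48   51   53   53   56   58   61   60   62   61   63   62   64   66   65   66   66   66   64
0   92   66   45   52   56   57   52   51   55   56   58   60   59   61   61   61   64   61   64   66   64   65   66
10   90   89   83   48   47   77   82   73
[... 2661 characters left out ...]
0   70   49   40   40   39   43   59   79   45   42   41   43   38   39   40   39   43   44   43   41   40   37   41
70  106  104   65   57   61   60   48   69   69   69   55   60   44   43   40   40   40   42   41   40   40   40   42
side 12 y [-44, -40, -36, -32, -28, -24, -20, -16, -12, -8, -4, 0, 4, 8, 12, 16, 20, 24, 28, 32, 36, 40, 44]
-90   71   70   72   93 Y126 Y106   71   71   70   71   71   72   70   71   71   70   70   70   72 Y134 Y160   96   75
-75   70   71   71   76 Y138   95   75   70   70   69   68   71   69   68   70   69   69   69   72   90 Y125  102   70
-60   71   72   74   85 Y159 Y140   75   70   70   71   70   71   72   70   71   70   71   71   71 Y120 Y157   98   75
```

```bash
cat > fine.py <<'E'
from prof import *
def fine(xs,z,ys,cam="side",along="y"):
    r=read_camera(cam);im=r["img"].astype(np.float32)
    out=[]
    for x in xs:
        P=np.array([w2px(r,c+x*ex+y*ey+[0,0,z]) for y in ys],np.float32)
        out.append(cv2.remap(im,P[:,0].copy(),P[:,1].copy(),cv2.INTER_LINEAR)[:,0])
    return np.array(out)
def lines():
    ys=np.arange(-45,50,.5);o=fine(np.arange(-110,-55,3),12,ys);w=(o[:,:,0]-o[:,:,2]).mean(0);w=np.clip(w-15,0,None)
    return [round(float((ys*w)[m].sum()/w[m].sum()),2) for m in (ys<0,ys>0)]
if __name__=="__main__":
    print("lines",lines())
    ys=np.arange(-34,35,1.)
    for x in(-30,-24,-18,-12):
        o=fine(np.arange(x-2,x+3),51,ys).mean(2).mean(0);print(x,"neg",o[:18].round().astype(int).tolist(),"pos y16..34",o[50:].round().astype(int).tolist())
    xs=np.arange(-50,-20,1.);print("front",[int(v) for v in fine(xs,51,np.arange(-8,9,2)).mean((1,2))])
E
python3 fine.py
```

```text
lines [-26.58, 35.56]
-30 neg [140, 140, 140, 141, 142, 144, 147, 150, 154, 159, 163, 165, 164, 162, 159, 157, 154, 153] pos y16..34 [156, 155, 155, 154, 154, 152, 148, 142, 135, 127, 121, 116, 112, 110, 108, 107, 107, 107, 107]
-24 neg [139, 139, 139, 140, 141, 143, 145, 147, 149, 152, 153, 154, 155, 153, 148, 141, 136, 134] pos y16..34 [145, 141, 139, 138, 137, 135, 133, 132, 131, 129, 125, 121, 116, 112, 110, 108, 108, 107, 107]
-18 neg [139, 139, 140, 140, 142, 143, 145, 147, 148, 150, 152, 154, 155, 156, 156, 155, 154, 152] pos y16..34 [156, 155, 153, 151, 149, 146, 144, 139, 133, 126, 120, 115, 112, 110, 108, 107, 107, 107, 107]
-12 neg [139, 139, 140, 141, 142, 144, 146, 147, 149, 150, 152, 154, 156, 157, 158, 158, 158, 158] pos y16..34 [158, 157, 157, 157, 156, 156, 154, 150, 141, 129, 115, 104, 95, 89, 87, 86, 86, 88, 92]
front [144, 144, 144, 144, 143, 143, 143, 142, 142, 141, 141, 141, 141, 142, 144, 147, 150, 153, 156, 157, 158, 158, 158, 158, 158, 158, 158, 158, 158, 158]
```

View pics/m7.png

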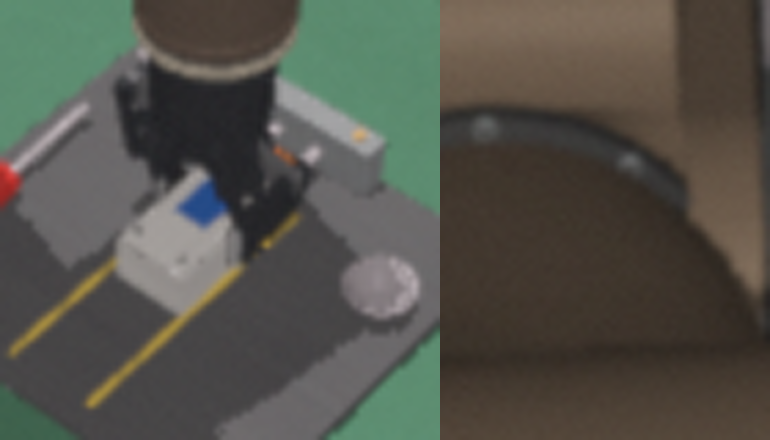

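The case is on the bed, shut (blue label on top), and sits a few mm towards the right line: the gap at the left line (112,265) is wider than at the right line (185,315). The profiles agree, about +4 mm in bed y is needed. I'll correct that and advance.

Emit:
arm_command --motion '[[[0.3,0.01,-0.008,0,0,0,0],[0.3,0.02,-0.016,0,0,0,0],[0.3,0.02,-0.016,0,0,0,0]]]'

```text
clock: 13.3
tool_pos: [577.4, 67.1, -8.1]
tool_rot: [3.099, 0.515, -0.001]
force: [-3.2, -3.8, 11.0]
finger_gap: 51.2
grip_force: 65.0
```

```bash
python3 - <<'E'
from fine import *
s=sensors.get_state();print(s["tool_pos"].round(1),s["force"].round(2),(s["tool_pos"]-c)@ex,(s["tool_pos"]-c)@ey,np.degrees(2*np.arctan(s["tool_rot"][1]/s["tool_rot"][0])))
print("lines",lines())
ys=np.arange(-45,50,.5)
for a in((-112,-95),(-95,-80),(-80,-62)):
    w=np.clip((lambda o:(o[:,:,0]-o[:,:,2]).mean(0))(fine(np.arange(*a,2),12,ys))-15,0,None);print(a,[round(float((ys*w)[m].sum()/w[m].sum()),2) for m in(ys<0,ys>0)])
ys=np.arange(18,36,.25)
for x in range(-26,8,4):
    o=fine(np.arange(x-1,x+2),51,ys).mean(2).mean(0);g=-np.gradient(cv2.GaussianBlur(o[:,None],(1,9),0)[:,0]);g=np.clip(g,0,None);print(x,"far edge",round(float((g*ys).sum()/g.sum()),2),ys[g.argmax()],o[[0,-1]].round())
xs=np.arange(-45,-15,.5);
for y in(-15,-5,5,15,22):
    o=fine(xs,51,np.arange(y-2,y+3)).mean((1,2));g=np.gradient(cv2.GaussianBlur(o[:,None],(1,9),0)[:,0]);print("front edge y",y,xs[g.argmax()])
E
```

```text
[577.4  67.1  -8.1] [-3.23 -3.79 11.05] 24.322084828041707 3.66356578832076 18.86180928396021
lines [-26.58, 35.54]
(-112, -95) [-26.6, 35.41]
(-95, -80) [-26.53, 35.67]
(-80, -62) [-26.68, 35.49]
-26 far edge 28.09 29.25 [156. 106.]
-22 far edge 26.7 28.75 [151. 107.]
-18 far edge 25.2 21.0 [155. 108.]
-14 far edge 27.67 28.0 [157. 106.]
-10 far edge 28.78 29.5 [158.  94.]
-6 far edge 29.11 30.0 [157.  82.]
-2 far edge 29.26 28.5 [158.  77.]
2 far edge 29.54 29.0 [157.  78.]
6 far edge 30.03 30.5 [148.  79.]
front edge y -15 -18.0
front edge y -5 -33.5
front edge y 5 -33.0
front edge y 15 -32.0
front edge y 22 -41.0
```

Centred (offset about 4.7 against 4.5 for the lines) and square. Now advancing to the stop in small steps, logging the force.

Emit:
arm_command --motion '[[[0.3,0.008,0,-0.001,0,0,0],[0.3,0.012,0,-0.001,0,0,0],[0.3,0.012,0,-0.001,0,0,0]]]'

```text
clock: 14.5
tool_pos: [579.3, 68.0, -8.0]
tool_rot: [3.099, 0.515, -0.003]
force: [-6.8, -2.8, 12.7]
finger_gap: 50.8
grip_force: 65.1
```

Emit:
arm_command --motion '[[[0.3,0.006,0,0,0,0,0],[0.3,0.012,0,0,0,0,0],[0.3,0.012,0,0,0,0,0]]]'

```text
clock: 14.8
tool_pos: [582.1, 69.0, -8.0]
tool_rot: [-3.099, -0.514, 0.004]
force: [-7.8, -2.4, 12.1]
finger_gap: 51.0
grip_force: 65.0
```

Emit:
arm_command --motion '[[[0.3,0.006,0,0,0,0,0],[0.3,0.012,0,0,0,0,0],[0.3,0.012,0,0,0,0,0]]]'

```text
clock: 15.1
tool_pos: [584.2, 69.8, -8.1]
tool_rot: [3.099, 0.515, -0.005]
force: [-10.7, -4.0, 16.3]
finger_gap: 50.9
grip_force: 65.4
```

Emit:
arm_command --motion '[[[0.3,0.006,0,0,0,0,0],[0.3,0.012,0,0,0,0,0],[0.3,0.012,0,0,0,0,0]]]'

```text
clock: 15.4
tool_pos: [586.3, 70.6, -8.0]
tool_rot: [3.099, 0.515, -0.007]
force: [-14.5, -6.3, 19.9]
finger_gap: 51.2
grip_force: 65.9
```

Emit:
arm_command --motion '[[[0.3,0,0,-0.002,0,0,0],[0.3,0,0,-0.002,0,0,0],[0.3,0,0,-0.002,0,0,0]]]'

```text
clock: 15.7
tool_pos: [586.9, 70.7, -8.0]
tool_rot: [-3.099, -0.515, 0.006]
force: [-7.9, -3.4, 6.4]
finger_gap: 50.9
grip_force: 64.5
```

```bash
cat > st.py <<'E'
from fine import *
s=sensors.get_state();p=s["tool_pos"];f=s["force"];print("bed xy",(p-c)@ex,(p-c)@ey,p[2],"F",f@ex,f@ey,f[2],"M",s["moment"].round(2),"yaw",np.degrees(2*np.arctan(s["tool_rot"][1]/s["tool_rot"][0])),s["tool_rot"][2])
xs=np.arange(-45,-5,.5)
print("front",[xs[np.gradient(cv2.GaussianBlur(fine(xs,51,np.arange(y-1,y+2)).mean((1,2))[:,None],(1,9),0)[:,0]).argmax()] for y in(-3,0,3,6,9)])
# stop plate: orange pixels seen from the side, back-projected at top height 44
r=read_camera("side");h=cv2.cvtColor(r["img"],cv2.COLOR_RGB2HSV);m=(h[...,0]>5)&(h[...,0]<17)&(h[...,1]>150)&(h[...,2]>80)
v,u=np.nonzero(m);P=[px2w(r,a,b,44)-c for a,b in zip(u,v)];P=np.array([(q@ex,q@ey) for q in P]).reshape(-1,2);P=P[(abs(P[:,0]-95)<40)&(abs(P[:,1])<45)]
print(len(P),P.max(0).round(1) if len(P) else "",P.min(0).round(1) if len(P) else "")
E
python3 st.py
```

```text
bed xy 34.47555055135042 4.04426992247296 -8.013023789978952 F -8.54535151163188 -0.6493774622529265 6.399279611749731 M [-0.7   1.07  0.04] yaw 18.85676645825267 0.0057736851901869415
front [np.float64(-43.5), np.float64(-43.5), np.float64(-43.5), np.float64(-43.5), np.float64(-43.5)]
0
```

Emit:
arm_command --motion '[[[0.3,0.006,0,-0.001,0,0,0],[0.3,0.012,0,-0.001,0,0,0],[0.3,0.012,0,-0.001,0,0,0],[0.3,0.012,0,-0.001,0,0,0]]]'

```text
clock: 16.4
tool_pos: [589.3, 71.6, -8.0]
tool_rot: [-3.099, -0.515, 0.007]
force: [-9.3, -5.8, 4.9]
finger_gap: 51.2
grip_force: 64.3
```

```bash
sed -i 's/np.arange(-45,-5,.5)/np.arange(-36,-8,.5)/' st.py; python3 st.py; python3 - <<'E'
from fine import *
r=read_camera("side");h=cv2.cvtColor(r["img"],cv2.COLOR_RGB2HSV)
# orange visible anywhere near the stop?
q=w2px(r,c+90*ex+[0,0,40]).astype(int);w=h[q[1]-20:q[1]+20,q[0]-25:q[0]+25].reshape(-1,3);k=(w[:,1]>120)&(w[:,0]<20);print(q,k.sum(),w[k][:6].tolist())
o=fine(np.arange(-36,-8,1.),51,np.arange(-1,8,2.)).mean((1,2));print(o.round().astype(int).tolist())
E
```

```text
bed xy 36.99941716589868 4.109405420472724 -8.00156908476115 F -10.704611400595153 -2.5257104770220553 4.87323412603234 M [-0.82  1.16  0.01] yaw 18.857417376811796 0.007187173579179397
front [np.float64(-18.5), np.float64(-18.5), np.float64(-18.0), np.float64(-17.5), np.float64(-18.0)]
0  
[299 178] 0 []
[145, 145, 145, 145, 145, 144, 144, 144, 143, 143, 143, 143, 143, 143, 143, 144, 145, 148, 151, 154, 156, 158, 159, 159, 159, 159, 159, 159]
```

```bash
python3 - <<'E'
from fine import *
for lo,y0s in((-150,(-60,-40,-20,0,20,40)),(130,(-110,-90,-75,75,90,110))):
    xs=np.arange(lo,lo+20,.5)
    for z in(12,):
        res=[]
        for y in y0s:
            o=fine(xs,z,np.arange(y-4,y+5,2));d=(o[:,:,1]-o[:,:,0]).mean(1);g=abs(np.gradient(cv2.GaussianBlur(d[:,None],(1,7),0)[:,0]));g=np.clip(g-g.max()*.3,0,None);res.append(round(float((g*xs).sum()/g.sum()),1))
        print(lo,res)
E
```

```text
-150 [-144.2, -144.7, -144.4, -144.6, -144.9, -145.1]
130 [140.1, 140.3, 140.1, 140.3, 138.1, 146.5]
```

Emit:
arm_command --motion '[[[0.3,0.006,0,-0.001,0,0,0],[0.3,0.013,0,-0.001,0,0,0],[0.3,0.013,0,-0.001,0,0,0],[0.3,0.013,0,-0.001,0,0,0]]]'

```text
clock: 17.8
tool_pos: [591.9, 72.5, -7.9]
tool_rot: [-3.099, -0.515, 0.009]
force: [-11.0, -6.3, 4.0]
finger_gap: 51.1
grip_force: 64.1
```

```bash
python3 st.py; python3 - <<'E'
from fine import *
print(lines())
ys=np.arange(18,36,.25)
for x in range(-10,20,4):
    o=fine(np.arange(x-1,x+2),51,ys).mean(2).mean(0);g=-np.gradient(cv2.GaussianBlur(o[:,None],(1,9),0)[:,0]);g=np.clip(g-g.max()*.3,0,None);print(x,round(float((g*ys).sum()/g.sum()),2),o[[0,-1]].round())
E
```

```text
bed xy 39.71923783334693 4.102753963321581 -7.9374611729744196 F -12.455610360993036 -2.4236148832928053 4.029572693158699 M [-1.08  1.4   0.06] yaw 18.860198722280877 0.008668889116165089
front [np.float64(-17.0), np.float64(-34.5), np.float64(-16.5), np.float64(-15.5), np.float64(-16.5)]
0  
[-26.58, 35.55]
-10 28.89 [157. 107.]
-6 27.67 [156. 108.]
-2 25.86 [156. 108.]
2 28.9 [158. 106.]
6 29.32 [158.  92.]
10 30.16 [158.  79.]
14 30.28 [157.  74.]
18 29.83 [157.  72.]
```

```bash
python3 - <<'E'
from h import *
print(sensors.get_state()["force"]); print(job.close_job())
E
```

```text
[-10.51101166  -6.38900095   3.16071172]
the job is handed in; nothing more can be done
None
```

I shut the lid, slid the case hinge end first against the orange stop and handed the job in at about 18 s, with the gripper still holding it flat and pressed. The push on the stop is an estimated 9–10 N, from how far the case moved after contact less bed friction (the wrist reads about 12 N). By the camera the case is centred to about 1 mm and square to the lines; I couldn't see the stop face itself to confirm it is flush.

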